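# Set the length stop of a rail cutter and feed the rail up to it

## Task

Set up the rail cutter for the next cut: push the orange length stop along its gauge until its spring plunger drops into the notch marked by the green tab, then push the long slotted rail endwise through the cutter until its end rests against the stop, with the stop still sitting in that notch. Only push, gently, with the fingertips: do not grip or lift the stop, its black plunger knob or the rail, and leave everything else on the bench as it is. When both are set, move clear.

Things in the scene. Friction and masses are not known exactly. Their poses are not given: they have to be found in the camera images.
- cutter: fixed bench cutter for mounting rail. Origin: on the table, under the blade plane, on the feed line, which runs along the body's own +y at x = 0. Grey base plate x = -57 to 123 mm, y = -420 to 380 mm, 8 mm thick. On the feed line a dark steel bed, 45 mm wide, top 30 mm above the table, y = -405 to 365 mm, with a lip 5 mm high and 3 mm wide along each edge
- head (a point): top centre of the cutter's blue cutting head, on the feed line, 170 mm above the table. The head spans x = -46 to 78 mm and y = -36 to 36 mm of the cutter's frame; the bed passes through its foot. Its steel hub (y = -40 to 40 mm at x = 50 mm) reaches 179 mm up, and a lever with a red grip leans away to +x from there, up to 365 mm
- gauge (a point): first notch of the gauge bar, at x = 56, y = 130 mm of the cutter's frame, 40 mm above the table. The bar runs along y = 70 to 370 mm, x = 45 to 67 mm, behind the outfeed bed, and has V notches, 18 mm wide, at y = 130, 235 and 305 mm. Behind it a white scale strip, x = 81 to 115 mm, 40 mm high, carries the colour tabs
- stop_slide (a joint): m along the gauge, 0 to 0.215, growing to +y of the cutter: the stop plate's middle is at y = 112 mm + this, so the notches are at 0.018, 0.123 and 0.193. Starts between the first two. Slides with 1 to 2 N of drag. Within about 6 mm of a notch's middle the plunger falls in and draws the stop to the middle (the push force dips to nothing); pushing it out of a notch, either way, takes about 9 N
- stop: the length stop. Origin: at table height on the feed line, under the middle of its orange stop plate; axes as the cutter's. The plate stands across the bed: 10 mm thick along the feed, x = -21 to 34 mm of the cutter's frame, 37 to 65 mm above the table; either face may be pushed. Its far end joins the aluminium saddle, x = 33 to 79 mm, 44 mm along the feed, centred on the plate, top 65 mm above the table
- plunger_slide (a joint): height in m of the stop's spring plunger (black knob, 22 mm across, on the saddle, its top 91 mm above the table): about -0.001 while it rides on the gauge bar, about -0.004 when it has dropped into a notch, clearly above 0 only if it is pulled up
- tab_green: green tab on the scale strip, 28 x 12 x 18 mm, level with the notch to be used (same y in the cutter's frame as the stop plate's middle must have). Origin at the centre of its underside; axes parallel to the cutter's. Its place among the three notches varies; a yellow and a blue tab stand at the other two
- rail: long steel mounting rail of top-hat section, 410 mm long along its y, 35 mm wide over the flanges, crown 25 mm wide with dark slots, 15 mm high, 0.27 kg, lying open side down and loose on the bed, between the lips and through the cutting head, its front end just out of the head on the gauge side. Origin at the centre of its underside; it slides with 1 to 2 N of push
- rail_front (a point): front (+y) end of the rail, at 14 mm above the bed; it meets the stop plate when it is 5 mm in y before the origin of stop
- rail_rear (a point): rear (-y) end of the rail, 410 mm behind the front, at 14 mm above the bed; its end face (crown 43 to 45 mm above the table, webs below it down to the bed) is what to push on; nothing stands over the bed behind it
- offcut: short 100 mm offcut of the same top-hat rail, lying on the table; origin at the centre of its underside; to be left alone
- breaker: white miniature circuit breaker with a black toggle, standing, 68 x 18 x 80 mm; origin at the centre of its underside; to be left alone
- power_supply: black DIN power supply box with a paper label on top, 100 x 55 x 85 mm; origin at the centre of its underside; to be left alone
- screwdriver: red-handled screwdriver lying on the table, 200 mm long along its x; origin under its middle; to be left alone
- tape_measure: yellow and black tape measure case, 72 x 40 x 62 mm; origin at the centre of its underside; to be left alone
- terminals: block of grey and blue terminal blocks, 46 x 44 x 42 mm; origin at the centre of its underside; to be left alone

How it is judged:
By the outcome, as a careful person would: the job done as asked, in the order asked, and still so for the second after the job is handed in, with the robot touching nothing.
It also fails if it takes over 58 s, if anything falls off the work surface, if the arm or the gripper's body presses on something with over 40 N, if the wrist force passes 120 N, or if a joint passes its speed limit or range.

## Robot

A 6-joint arm with a two-finger parallel gripper is mounted at the origin on the work surface. World frame = base frame: x ahead of the robot, y to its left, z up, the work surface at z = 0. Lengths are in m, angles in rad, forces in N, time in s.
With the tool pointing down it reaches from about 0.325 to 0.775 m from the base axis. Payload 5.5 kg.
Tool frame: the origin (TCP) lies between the finger pads; the fingertips stand 8 mm ahead of it and the grasp point (between the pads) lies 11 mm behind it (tcp_to_tips is the distance from the TCP to the fingertips, in m); z points along the fingers, y is the direction in which the jaws open and shut (so a half turn about z gives the same grasp; the last joint's range is limited). The gripper opens to 88 mm and grips with 3 to 60 N. Pads are 20 mm wide; open, the fingers measure 115 mm over their backs; the gripper's body (75 mm by 178 mm) begins 61 mm behind the grasp point.
Start: joints at [-1.312, 0.091, 1.231, -0, 1.82, -0.057], TCP at [0.186, -0.57, 0.231] pointing down, gripper open.
Joint ranges: [-2.87, 2.87], [-0.86, 2.18], [0.17, 2.46], [-1.51, 4.65], [0.06, 2.69], [-2.65, 2.65]. Speed limits (rad/s): [2.57, 2.57, 3.01, 3.14, 3.14, 3.14].

## Interface

Orientations are given as a unit quaternion [w, x, y, z].
In Python, from bench import * gives the robot as it stands. Calls block until the motion is done:
- move_to(position, orientation): joint-space move of the TCP to a pose.
- move_l(position, speed=0.15, orientation=None): straight line of the TCP; orientation=None keeps the orientation; speed is the mean speed in m/s.
- movej(angles): joint-space move.
- gripper_open() and close(): open the fingers fully, or close them until they stop; the grip force is fixed at half the most.
- hold(seconds).
- inverse_kinematics(position, orientation): joint angles nearest the present ones, or None.
- state(): the state.
- get_image(name): name is "scene" or "top" or "wrist"; returns a dict with "frame" (400x640x3 uint8, blue, green, red), "depth" (400x640 float32, m along the optical axis (not along the pixel's ray), 0 where there is no reading), "camera_matrix" (3x3 intrinsics, pixels), "k1" (the pictures are not rectified: a ray, as slopes to the right and down, at radius r is drawn at 1 + k1 r^2 times it, then the intrinsics apply), "view" (4x4, takes a point from world to camera coordinates). Camera axes: x right, y up, looking along -z (the intrinsics and any distortion apply to the point x, -y, -z); pixel columns grow to the right and rows downward; lengths in m; the calibration is good to about 2 mm. A picture is of the moment at which its call begins.
A pose or a line that the arm cannot do raises IKError and nothing moves.
- job_done(): hands the job in, once; it reports no verdict.
The state is a dict: "time": time; "joint_pos": joint angles; "dq": joint speeds; "joint_torque": joint torques, N m; "ee_pos": TCP position; "ee_rot": TCP orientation; "ft_force": force on the tool from outside, world axes, zero at the start; "moment": the same for the moment, N m; "finger_gap": finger opening in m.
Only numpy, scipy, OpenCV 4.12 (cv2) and the standard library are available. Lean on these libraries where they do the work, as an engineer would, in place of code of your own. Each camera call takes 0.05 s, during which the arm holds its last target. There are 200 camera calls.

## Working session

There is one attempt and no reset: what is moved stays moved. The work goes in short steps, each a Python script; the robot and the scene stay as the last script left them, time stands still between calls to the robot, and variables do not carry over. Pictures are saved under pics/ and viewed, about 8 in all and at most 12, crops included, and the job is handed in when it is done.

```bash
mkdir -p pics; ls; python3 - <<'E'
from bench import *
import cv2,numpy as np
for n in("scene","top"):
    g=get_image(n); cv2.imwrite(f"pics/{n}0.png",g["frame"]); np.savez(f"pics/{n}0.npz",**{k:np.array(v) for k,v in g.items()})
    print(n,g["camera_matrix"],g["k1"],g["view"])
s=state();print(s["time"],s["ee_pos"],s["ee_rot"],s["ft_force"])
E
```

```text
pics
scene [[393.36358727   0.         315.24163374]
 [  0.         393.36358727 200.03297235]
 [  0.           0.           1.        ]] -0.0912344023839433 [[-0.75306297  0.65791573  0.00656185  0.36980191]
 [-0.51811312 -0.59913027  0.6104111   0.24126087]
 [ 0.40553047  0.45627822  0.79205759 -1.41843129]
 [ 0.          0.          0.          1.        ]]
top [[419.42680586   0.         322.88926304]
 [  0.         419.42680586 199.77982444]
 [  0.           0.           1.        ]] -0.00948741148378697 [[ 0.00257372 -0.99998927 -0.00385048  0.06203587]
 [ 0.99635198  0.00223588  0.0853096  -0.54433667]
 [-0.08530008 -0.004056    0.99634705 -1.37031444]
 [ 0.          0.          0.          1.        ]]
0.1 [ 0.18626914 -0.57009098  0.22961439] [-8.73589168e-04  9.87559659e-01  1.57242320e-01 -9.73052218e-05] [0.52384815 0.76306438 0.26681203]
```

View pics/scene0.png

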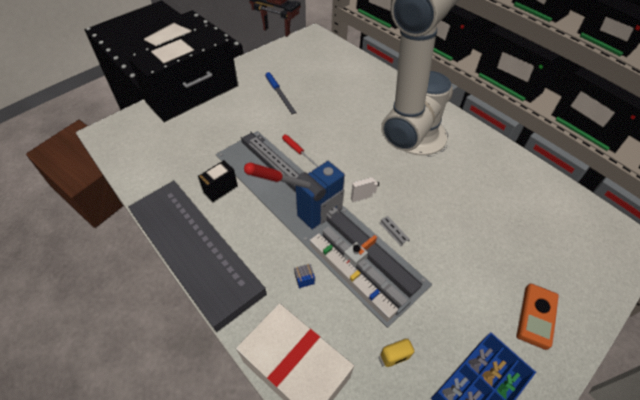

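View pics/top0.png

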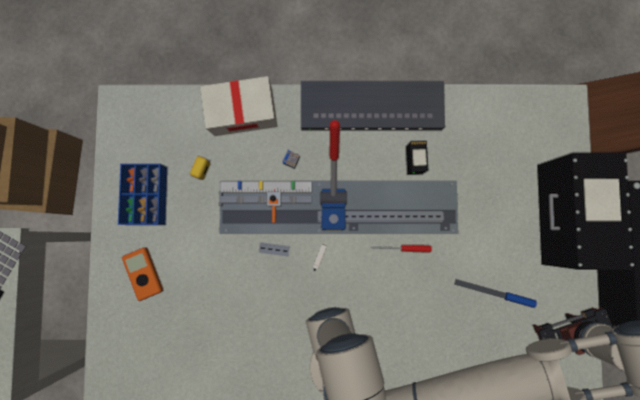

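The scene shows the cutter running along world +y (left in the top view). In the top view the green tab is near (293,185), nearest the head, so it marks the first notch. The stop plate is near (274,210), so it must be pushed toward the head. Next I'll view an enlarged crop.

```bash
python3 - <<'E'
import cv2
a=cv2.imread("pics/top0.png")[165:250,210:470]
cv2.imwrite("pics/topc.png",cv2.resize(a,None,fx=3,fy=3,interpolation=cv2.INTER_CUBIC))
E
cat > h.py <<'E'
import numpy as np,cv2
def ray(g,u,v):
    K=g["camera_matrix"];k=float(g["k1"])
    p=cv2.undistortPoints(np.array([[[u,v]]],float),K,np.array([k,0,0,0.]))[0,0]
    V=g["view"];R=V[:3,:3];o=-R.T@V[:3,3]
    return o,R.T@np.array([p[0],-p[1],-1.])
def atz(g,u,v,z):
    o,d=ray(g,u,v);return o+d*(z-o[2])/d[2]
def atd(g,u,v):
    o,d=ray(g,u,v);return o+d*g["depth"][int(round(v)),int(round(u))]
def proj(g,P):
    V=g["view"];c=V[:3,:3]@np.array(P)+V[:3,3]
    x,y=c[0]/-c[2],-c[1]/-c[2];s=1+float(g["k1"])*(x*x+y*y);K=g["camera_matrix"]
    return K[0,0]*x*s+K[0,2],K[1,1]*y*s+K[1,2]
E
```

```text
(no output)
```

View pics/topc.png

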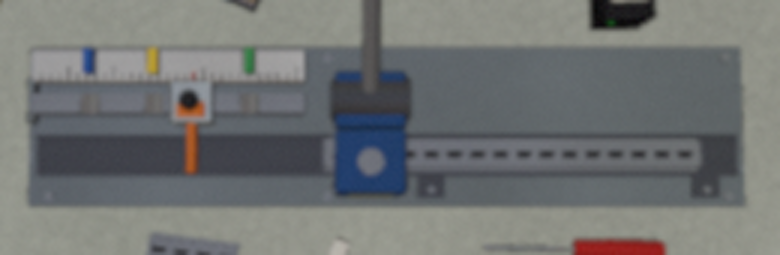

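The crop shows the base plate corners at about (29,47), (740,47), (743,206) and (28,206), the stop plate at (191,124-174), and the green tab at (249,60). The rail front is at (325,153) and its rear at (701,155).

```bash
python3 - <<'E'
from h import *
import numpy as np
np.set_printoptions(precision=4,suppress=True)
g=dict(np.load("pics/top0.npz"))
P=lambda u,v,z:atz(g,210+(u+.5)/3-.5,165+(v+.5)/3-.5,z)
c=[]
for n,u,v,z in [("c",29,47,.008),("c",740,47,.008),("c",743,206,.008),("c",28,206,.008),("plateNear",191,174,.065),("plateFar",192,124,.065),("green",249,60,.058),("railF",325,153,.045),("railR",701,155,.045),("bedL",37,154,.03),("bedR",737,155,.03),("head",371,161,.17),("notch1",249,104,.04),("knob",188,99,.091)]:
    p=P(u,v,z);uu=210+u/3;vv=165+v/3;print(n,p,"depth:",atd(g,uu,vv))
    if n=="c":c.append(p)
# corners body: (123,380),(123,-420),(-57,-420),(-57,380)
B=np.array([[.123,.38],[.123,-.42],[-.057,-.42],[-.057,.38]]);c=np.array(c)[:,:2]
bm,cm=B.mean(0),c.mean(0);H=(B-bm).T@(c-cm);th=np.arctan2(H[0,1]-H[1,0],H[0,0]+H[1,1])
R=np.array([[np.cos(th),-np.sin(th)],[np.sin(th),np.cos(th)]]);t=cm-R@bm
print(th,t,(c-(B@R.T+t)))
E
```

```text
c [0.6107 0.4134 0.008 ] depth: [0.6092 0.4117 0.0103]
c [ 0.6123 -0.3864  0.008 ] depth: [ 0.6122 -0.3899  0.0004]
c [ 0.4342 -0.3854  0.008 ] depth: [ 0.4331 -0.3885  0.0016]
c [0.4322 0.4103 0.008 ] depth: [0.4311 0.4106 0.0024]
plateNear [0.4665 0.2221 0.065 ] depth: [0.4668 0.2265 0.0198]
plateFar [0.5202 0.2217 0.065 ] depth: [0.5192 0.2208 0.0633]
green [0.5903 0.1616 0.058 ] depth: [0.5893 0.1606 0.0573]
railF [0.4903 0.0791 0.045 ] depth: [0.4894 0.078  0.0411]
railR [ 0.4891 -0.3294  0.045 ] depth: [ 0.4887 -0.3348  0.0299]
bedL [0.4891 0.3962 0.03  ] depth: [0.4882 0.3958 0.027 ]
bedR [ 0.4899 -0.3732  0.03  ] depth: [ 0.4898 -0.3814  0.0074]
head [0.4766 0.0317 0.17  ] depth: [0.4753 0.0308 0.1763]
notch1 [0.544  0.1625 0.04  ] depth: [0.5434 0.1619 0.034 ]
knob [0.5447 0.2231 0.091 ] depth: [0.5438 0.2222 0.0893]
0.002464224478677737 [0.4893 0.0329] [[-0.0007  0.0002]
 [-0.001   0.0004]
 [ 0.0008  0.0018]
 [ 0.0008 -0.0024]]
```

The cutter origin is at about (0.489, 0.032) with yaw near 0. The stop plate is at y≈0.222 and the green notch at y≈0.162. I'll route inboard of the head and lever, then check with the wrist camera.

```bash
python3 - <<'E'
from bench import *
from h import *
Q=np.array([0,.70710678,.70710678,0]);Q2=np.array([0,.70710678,-.70710678,0])
for q in(Q,Q2):
    print([None if (a:=inverse_kinematics(p,q)) is None else np.round(a,2) for p in([.36,-.2,.32],[.4,.2,.32],[.501,.265,.053],[.489,-.36,.041])])
E
```

```text
[array([-0.59, -0.37,  1.49, -0.  ,  2.02, -0.59]), array([ 0.39, -0.28,  1.42, -0.  ,  2.  ,  0.39]), array([ 0.43,  0.04,  1.6 , -0.  ,  1.5 ,  0.43]), array([-0.69,  0.16,  1.5 , -0.  ,  1.49, -0.69])]
[array([-0.59, -0.37,  1.49, -0.  ,  2.02,  2.55]), None, None, array([-0.69,  0.16,  1.5 , -0.  ,  1.49,  2.45])]
```

```bash
python3 - <<'E'
from bench import *
from h import *
Q=np.array([0,.70710678,.70710678,0])
close()
move_to([.36,-.2,.32],Q); move_to([.4,.2,.32],Q); move_to([.49,.262,.20],Q)
hold(.2)
g=get_image("wrist"); np.savez("pics/w1.npz",**{k:np.array(v) for k,v in g.items()})
cv2.imwrite("pics/w1.png",g["frame"])
s=state();print(s["time"],s["ee_pos"],s["ft_force"],s["finger_gap"])
E
```

```text
5.4167 [0.49025201 0.26187675 0.20249989] [ 0.31309902 -0.2355598   1.06148309] 0.00021366379169898732
```

View pics/w1.png

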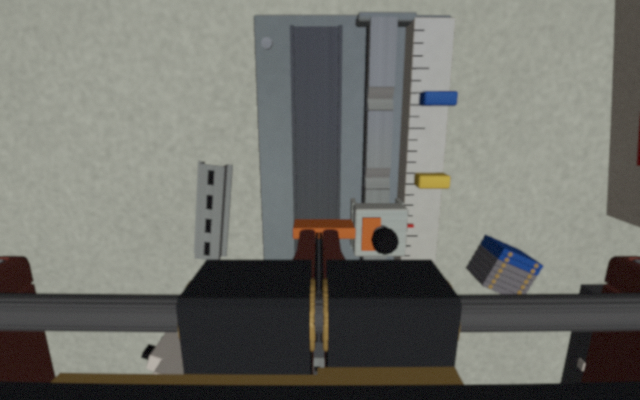

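The wrist view (up is +y) shows the plate's +y edge at row ~221, cols 293-355, the knob at (386,240), and the yellow and blue tabs at (433,181) and (439,98). The fingertips are near (318,235).

```bash
python3 - <<'E'
from h import *
np.set_printoptions(precision=4,suppress=True)
g=dict(np.load("pics/w1.npz"))
for n,u,v,z in[("plate+y",325,221,.065),("plateNear",294,228,.065),("knob",386,240,.091),("yellow",433,175,.058),("blue",439,92,.058),("saddle+y",380,205,.065),("lipL",291,100,.035),("lipR",342,100,.035)]:
    print(n,atz(g,u,v,z),atd(g,u,v))
print(proj(g,[.49,.262,.192]), -g["view"][:3,:3].T@g["view"][:3,3])
E
```

```text
plate+y [0.4956 0.2349 0.065 ] [0.4961 0.2288 0.0457]
plateNear [0.4687 0.2286 0.065 ] [0.4687 0.229  0.0662]
knob [0.5441 0.2271 0.091 ] [0.5435 0.2281 0.0936]
yellow [0.5887 0.2741 0.058 ] [0.5886 0.2742 0.0584]
blue [0.5884 0.3428 0.058 ] [0.5878 0.3427 0.0598]
saddle+y [0.5428 0.2492 0.065 ] [0.5446 0.2465 0.0548]
lipL [0.4659 0.3369 0.035 ] [0.466  0.3368 0.0367]
lipR [0.5108 0.3369 0.035 ] [0.5125 0.3376 0.0091]
(np.float64(319.30262117062443), np.float64(246.1588000734674)) [0.4891 0.3281 0.3588]
```

```bash
cat >> h.py <<'E'
from bench import *
def F(n=4):
    f=[]
    for _ in range(n): hold(.015); f.append(state()["ft_force"])
    return np.mean(f,0)
E
python3 - <<'E'
from h import *
x=.498;z=.053
move_l([x,.262,.2],.15); move_l([x,.262,z],.12); hold(.2)
f0=F(8);y=.245;print("tare",f0,state()["ee_pos"])
move_l([x,y,z],.06);log=[];con=False
while y>.176:
    step=.001 if y<.190 else .003
    y-=step; move_l([x,y,z],.03); f=(F()-f0)[1]; log.append((round(state()["ee_pos"][1],4),round(f,2)))
    if f>.8: con=True
    if f>5: print("high");break
    if y<.188 and con and f<.4: print("dip");break
print(log,state()["time"])
E
```

```text
tare [-0.13527391  0.21505016 -0.04416887] [0.49813907 0.26205062 0.05329922]
high
[(np.float64(0.2421), np.float64(-0.15)), (np.float64(0.2389), np.float64(-0.15)), (np.float64(0.2357), np.float64(0.33)), (np.float64(0.2326), np.float64(-0.41)), (np.float64(0.2296), np.float64(-0.27)), (np.float64(0.2266), np.float64(-0.4)), (np.float64(0.2236), np.float64(-0.36)), (np.float64(0.2207), np.float64(-0.24)), (np.float64(0.2176), np.float64(-0.22)), (np.float64(0.2147), np.float64(-0.04)), (np.float64(0.2116), np.float64(0.08)), (np.float64(0.2086), np.float64(-0.29)), (np.float64(0.2056), np.float64(-0.41)), (np.float64(0.2027), np.float64(-0.66)), (np.float64(0.1996), np.float64(-0.47)), (np.float64(0.1967), np.float64(-0.18)), (np.float64(0.1937), np.float64(-0.24)), (np.float64(0.1906), np.float64(-0.35)), (np.float64(0.1876), np.float64(-0.29)), (np.float64(0.1869), np.float64(-0.16)), (np.float64(0.186), np.float64(-0.43)), (np.float64(0.185), np.float64(-0.39)), (np.float64(0.184), np.float64(-0.38)), (np.float64(0.183), np.float64(-0.1)), (np.float64(0.182), np.float64(0.11)), (np.float64(0.181), np.float64(-0.3)), (np.float64(0.18), np.float64(0.04)), (np.float64(0.1792), np.float64(0.95)), (np.float64(0.1785), np.float64(4.58)), (np.float64(0.178), np.float64(7.05))] 17.3083
```

The force rose only at TCP y=0.178, which puts the plate middle at about 0.163. That agrees with the plunger having dropped into the notch (0.1625). I'll back off and verify.

```bash
python3 - <<'E'
from h import *
x=.498
move_l([x,.195,.053],.1); move_l([x,.195,.22],.2)
g=get_image("wrist"); np.savez("pics/w2.npz",**{k:np.array(v) for k,v in g.items()})
t=get_image("top"); np.savez("pics/t2.npz",**{k:np.array(v) for k,v in t.items()})
a=cv2.resize(g["frame"][120:300,240:500],None,fx=3,fy=3,interpolation=cv2.INTER_CUBIC)
cv2.imwrite("pics/w2.png",a);print(state()["time"])
E
```

```text
18.725
```

View pics/w2.png

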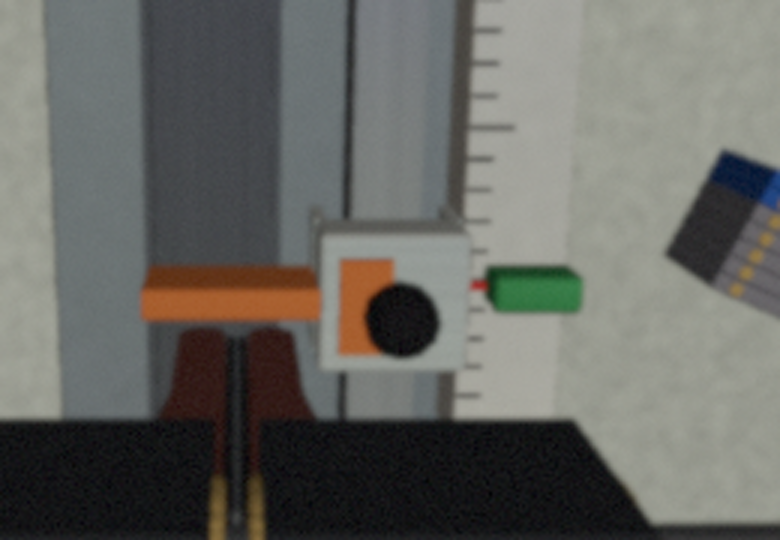

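The crop shows the plate's top face at rows 287-320 (cols 143-320), the knob at (402,320), and the green tab's top at rows 278-311. The saddle's red pointer lines up with the tab. I'll convert these to positions.

```bash
python3 - <<'E'
from h import *
np.set_printoptions(precision=4,suppress=True)
g=dict(np.load("pics/w2.npz"));c=lambda u,v:(240+(u+.5)/3-.5,120+(v+.5)/3-.5)
for n,u,v,z in[("plate",231,303.5,.065),("green",538,294.5,.058),("saddle-ends",430,233,.065),("saddle-ends",430,370,.065),("knob",402,320,.087)]:
    print(n,atz(g,*c(u,v),z),atd(g,*c(u,v)))
def kz(g,u,v):
    return np.median([atd(g,u+i,v+j)[2] for i in(-4,-2,0,2,4) for j in(-4,-2,0,2,4)])
print("knob z before/after",kz(dict(np.load("pics/w1.npz")),386,240),kz(g,*c(402,320)))
E
```

```text
plate [0.4947 0.1626 0.065 ] [0.4947 0.163  0.0662]
green [0.59   0.1634 0.058 ] [0.5895 0.1639 0.0598]
saddle-ends [0.5542 0.1848 0.065 ] [0.5545 0.1843 0.0633]
saddle-ends [0.5562 0.1411 0.065 ] [0.5561 0.1414 0.0659]
knob [0.5434 0.1648 0.087 ] [0.5431 0.1653 0.0885]
knob z before/after 0.09198438895025873 0.0884256402299835
```

The stop is seated: plate at y=0.163 against the tab at 0.163, and the knob dropped 3.5 mm. Next is the rail.

```bash
python3 - <<'E'
from h import *
Q=np.array([0,.70710678,.70710678,0])
move_to([.4,.2,.32],Q); move_to([.36,-.2,.32],Q); move_to([.4885,-.362,.15],Q)
x=.4885;z=.043
move_l([x,-.362,z],.1); hold(.2); f0=F(8);print(f0,state()["ee_pos"],state()["time"])
y=-.347;log=[];move_l([x,y,z],.05)
while y<-.2555:
    y+=.004 if y<-.277 else (.001 if y<-.268 else .0005)
    move_l([x,y,z],.03); f=(F(3)-f0); log.append((float(round(state()["ee_pos"][1],4)),float(round(f[1],2))))
    if f[1]<-2.8: print("contact",f);break
print(log,state()["time"])
E
```

```text
[-0.05606687  0.13028073  0.16863109] [ 0.48863248 -0.36211592  0.04334396] 23.425
contact [ 0.48798561 -2.85649016 -0.96143327]
[(-0.343, -0.05), (-0.3389, 0.08), (-0.3348, -0.38), (-0.3307, 0.2), (-0.3267, 0.38), (-0.3227, 0.07), (-0.3187, -0.27), (-0.3147, -0.69), (-0.3107, 0.02), (-0.3067, -0.17), (-0.3027, -0.1), (-0.2987, -0.23), (-0.2947, -0.35), (-0.2907, -0.04), (-0.2867, 0.14), (-0.2827, -0.2), (-0.2787, -0.26), (-0.2747, 0.01), (-0.274, -1.36), (-0.273, -2.07), (-0.2719, -1.85), (-0.2709, -1.55), (-0.2699, -1.98), (-0.2689, -1.41), (-0.2679, -0.82), (-0.2675, -1.52), (-0.267, -1.87), (-0.2665, -2.13), (-0.2659, -1.72), (-0.2655, -1.68), (-0.265, -1.6), (-0.2645, -1.69), (-0.264, -1.83), (-0.2635, -1.89), (-0.2631, -2.6), (-0.2627, -2.86)] 35.275
```

Force is rising at -0.2627, where I expected contact (-0.2625). I'll confirm with a slightly firmer push, still well below 9 N, then back off and look.

```bash
python3 - <<'E'
from h import *
Q=np.array([0,.70710678,.70710678,0])
x=.4885;z=.043;y=-.2625;log=[];f0=np.array([-.056,.13,.169])
for i in range(8):
    y+=.0003; move_l([x,y,z],.02); f=(F(4)-f0)[1]; log.append((float(round(state()["ee_pos"][1],4)),float(round(f,2))))
    if f<-4.3: break
print(log)
move_l([x,-.285,z],.08); move_l([x,-.285,.2],.2)
move_to([.36,-.2,.32],Q); move_to([.4,.13,.30],Q); hold(.1)
g=get_image("wrist"); np.savez("pics/w3.npz",**{k:np.array(v) for k,v in g.items()})
cv2.imwrite("pics/w3.png",g["frame"]);print(state()["time"])
E
```

```text
[(-0.2623, -3.83), (-0.2621, -5.53)]
39.4917
```

View pics/w3.png

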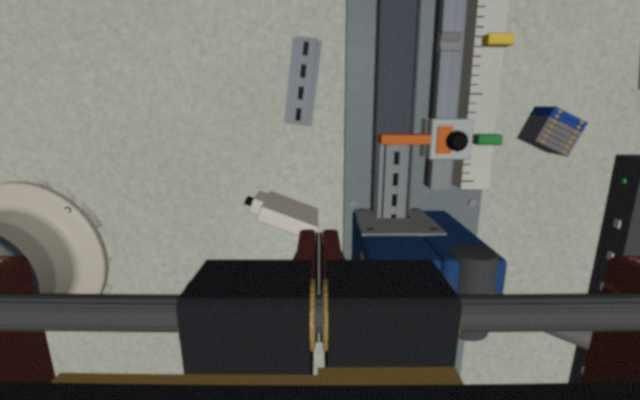

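The wrist view shows the rail reaching the orange plate at about (395,146), and the plate at row ~139 level with the green tab (488,139). I'll take one enlarged crop with numbers.

```bash
python3 - <<'E'
from h import *
g=dict(np.load("pics/w3.npz"))
cv2.imwrite("pics/w3c.png",cv2.resize(g["frame"][110:190,360:520],None,fx=5,fy=5,interpolation=cv2.INTER_CUBIC))
def kz(u,v): return np.median([atd(g,u+i,v+j)[2] for i in(-4,-2,0,2,4) for j in(-4,-2,0,2,4)])
print(kz(457,141)); print(state()["ee_pos"],state()["ft_force"])
for n,u,v,z in(("plate",405,139.5,.065),("green",488,139.5,.058)):print(n,atz(g,u,v,z),atd(g,u,v))
E
```

```text
0.08789846529967266
[0.40037444 0.12902666 0.29993683] [-0.37781853 -0.84766156  0.07765759]
plate [0.49368103 0.16380284 0.065     ] [0.49338157 0.16390458 0.06624747]
green [0.58813014 0.16337864 0.058     ] [0.58740531 0.16350296 0.05953124]
```

View pics/w3c.png

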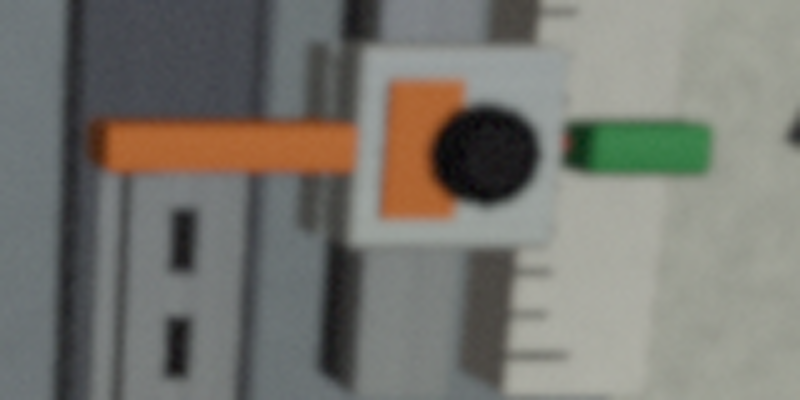

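From this angle the plate top could hide a gap of up to 2 mm, so I'll look once more from the rail side.

```bash
python3 - <<'E'
from h import *
Q=np.array([0,.70710678,.70710678,0])
move_to([.38,.0,.32],Q); hold(.1)
g=get_image("wrist")
u,v=map(int,proj(g,[.489,.158,.045]));print(u,v,state()["time"])
cv2.imwrite("pics/w4.png",cv2.resize(g["frame"][max(v-35,0):v+35,u-50:u+70],None,fx=6,fy=6,interpolation=cv2.INTER_CUBIC))
E
```

```text
416 26 40.2333
```

View pics/w4.png

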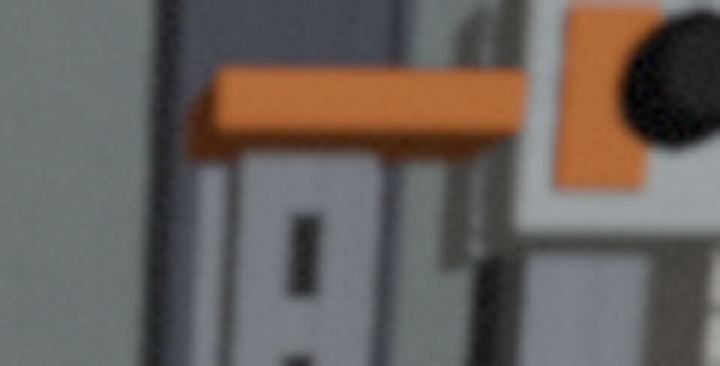

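From the rail side the rail's end at (310,150) meets the plate's face directly, with no bed showing between them. The arm is clear, so I'm handing in.

```bash
python3 -c "
from bench import *
job_done();print(state()['time'])"
```

```text
the job is handed in; nothing more can be done
the job is handed in; nothing more can be done
```

The stop is in the green-tab notch, the rail's end rests against it, and the job is handed in with the arm clear.

- **Stop:** I pushed the plate from its +y side towards the head with closed fingertips. The green tab marks the first notch.
    - After the push the plate middle was at y = 0.163 m and the tab at 0.163 m.
    - The knob had dropped about 3.5 mm, so the plunger is in.
    - I stopped when the push force reached about 7 N at the notch's middle, below the 9 N that would push it out.
- **Rail:** I pushed its rear end about 78 mm.
    - The force rose sharply from about 1.7 N of drag to 5.5 N, right where contact was expected.
    - The last pictures show no gap between the rail and the plate, and the stop level with the tab (0.1638 against 0.1634 m).
    - The knob was still down.
- **Checks that disagreed:** the top and wrist cameras differed by about 4 to 5 mm on where the stop started, so I relied on contact force. During the stop push I saw no drag and no separate force dip, because I read the force only after each step had settled.

The robot's clock was at about 40 s before handing in, under the 58 s limit.

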